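# Post the worn flanged bushing into the returns box

### The job

Put the worn flanged bushing into the returns box: carry it upright, flange down, and push it down through the sprung flap in the top of the box, keeping hold of it until about half its length is inside, then let go so that it drops in and the flap springs shut. Leave the plain sleeve standing where it is.

Things in the scene. Friction and masses are not known exactly. Their poses are not given: they have to be found in the camera images.
- bushing: Bright steel bushing standing on its flange, 0.5 kg, 100 mm tall: barrel 32 mm in diameter with a dark bore in its top, round foot flange 56 mm wide, 10 mm thick. Origin: centre of the underside; z up the barrel. Stands with five other steel parts, about 120 mm apart; the only tall one with a wide foot (the others are the plain sleeve and parts under 80 mm tall).
- mouth (a point): Centre of the opening in the top of the fixed grey sheet-steel returns box (190 x 190 mm), level with its top face, 210 mm above the table. x away from the robot (turned up to 0.2 rad with the box), z up. Opening 90 mm along x, 116 mm along y, closed by the flap; empty for 205 mm below. The box is left or right of the loose parts; the open red bin opposite is not it.
- flap (a joint): Bare steel flap, 86 x 112 x 5 mm, that fills the opening 1 mm below the top face. Hinged at the opening's far (+x) edge, it swings down into the box: 0 shut, 1.5 rad at its stop. A weak spring shuts it; the bushing pushed on its middle opens it with 1 to 4 N, to 1.2 rad at 50 mm depth. Let go half-way in, the bushing falls through by its own weight.
- sleeve: The plain sleeve, a bystander not to be moved: the same steel, diameter (32 mm), height (100 mm) and bore as the bushing, but no flange. Stands upright on the table among the loose parts. Origin at the centre of its underside, z up.

How it is judged:
By the outcome, as a careful person would: the job done as asked, in the order asked, and still so for the second after the job is handed in, with the robot touching nothing.
It also fails if it takes over 43 s, if anything falls off the work surface, if the arm or the gripper's body presses on something with over 40 N, if the wrist force passes 120 N, or if a joint passes its speed limit or range.

### The arm

A 7-joint arm with a two-finger parallel gripper is mounted at the origin on the work surface. World frame = base frame: x ahead of the robot, y to its left, z up, the work surface at z = 0. Lengths are in m, angles in rad, forces in N, time in s.
With the tool pointing down it reaches from about 0.4 to 0.85 m from the base axis. Payload 10.4 kg.
Tool frame: the origin (TCP) lies at the very end of the fingers, on their centre line; the grasp point (between the pads) lies 19 mm behind it (r.pinch_z is the distance from the TCP to the grasp point, in m); z points along the fingers, y is the line along which they close (so a half turn about z gives the same grasp; the last joint's range is limited). The gripper opens to 87 mm and grips with 3 to 60 N. Pads are 19 mm wide; open, the fingers measure 117 mm over their backs; the gripper's body (75 mm by 190 mm) begins 51 mm behind the grasp point.
Start: joints at [1.31, 0.332, -0.065, 1.46, 0.022, 1.35, -0.088], TCP at [0.147, -0.607, 0.223] pointing down, gripper open.
Joint ranges: [-2.6, 2.6], [-0.5, 2.12], [-1.47, 1.34], [0.16, 2.42], [-1.27, 4.41], [0.06, 2.06], [-2.6, 2.6]. Speed limits (rad/s): [2.22, 2.22, 2.79, 2.79, 3.14, 3.14, 3.14].

### API

Orientations are given as a unit quaternion [x, y, z, w].
In Python, from bench import sensors, vision, r gives the robot as it stands.
- The arm moves only by the shell command python3 -m crank 'ROWS' [OPENING] [FORCE]. ROWS is JSON, a list of rows, each a list of 2 entries, a list of its own where there are three numbers: the shift along the tool's x, y, z normalised to -1 to 1, where 1 is 3 cm, then the turn about the tool's z normalised to -1 to 1, where 1 is 8 degrees. A call has 1 to 12 rows; each row shifts and turns the commanded pose from where the row before left it, along the tool's axes as they then stand; what a row does not reach is not made up. A row lasts 1/8 s, in which the tool goes at most 62.5 mm and 10.7 degrees, less where a joint would pass 70% of its speed; a pose out of reach is approached as far as the arm can. A call with a number of a shift or a turn outside -1 to 1 is refused whole. A call with a gripper value outside its range is refused whole. OPENING is the opening, from 0 (shut) to 1 (fully open), set as the call begins (- or left out, the last holds). The fingers move at their own pace and stop on an object; FORCE is the grip in N (left out, the last holds). Time passes only in rows, so rows that do not move let the fingers close. It gives the time, the measured TCP pose, the force, the opening and the grip force at its end, in the units of the state.
- sensors.read_state(): the state, without advancing time (a new reading comes with each control period).
- vision.camera(name): name is "scene" or "top"; returns the picture (384x512x3 uint8, red, green, blue); there is no depth.
- vision.camera_model(name): a dict with "vertical_fov" (degrees; the focal length in pixels is half the picture's height over the tangent of half this angle, whatever the lens; pixels are square), "cx", "cy" (the principal point, pixels), "dist" ([k1, k2, p1, p2, k3] as OpenCV has them; the pictures are not rectified), "camera_from_world" (4x4, takes a point from world to camera coordinates). Camera axes: x right, y down, z forward; pixel columns grow to the right and rows downward; lengths in m; the calibration is good to about 2 mm. A picture is of the moment at which its call begins. camera_model takes no time and is no camera call.
- r.close_job(): hands the job in; it is judged then, once.
The state is a dict: "time": time; "joint_positions": joint angles; "joint_vel": joint speeds; "joint_torque": joint torques, N m; "ee_pos": TCP position; "eef_rot": TCP orientation; "ft_force": force on the tool from outside, world axes, zero at the start; "torque": the same for the moment, N m; "width": finger opening in m; "grip_force": force on a finger pad.
Only numpy, scipy, OpenCV 4.12 (cv2) and the standard library are available. Lean on these libraries where they do the work, as an engineer would, in place of code of your own. Each camera call takes 0.05 s, during which the arm holds its last target. There are 200 camera calls.

## Working session

There is one attempt and no reset: what is moved stays moved. The work goes in short steps, Python scripts to look and compute and a shell command to move; the robot and the scene stay as the last step left them, time stands still between calls to the robot, and variables do not carry over. Pictures are saved under pics/ and viewed, at most 10 in all, crops included, and the job is handed in when it is done.

```bash
mkdir -p pics; cat > h.py <<'E'
import numpy as np, cv2
from bench import sensors, vision, r
def K(m):
    f=192/np.tan(np.radians(m["vertical_fov"])/2)
    return np.array([[f,0,m["cx"]],[0,f,m["cy"]],[0,0,1.]]),np.array(m["dist"],float)
def proj(n,P):
    m=vision.camera_model(n);k,d=K(m);T=np.array(m["camera_from_world"])
    return cv2.projectPoints(np.array(P,float).reshape(-1,3),cv2.Rodrigues(T[:3,:3])[0],T[:3,3],k,d)[0][:,0]
def cast(n,px,z):
    m=vision.camera_model(n);k,d=K(m);T=np.array(m["camera_from_world"])
    u=cv2.undistortPoints(np.array(px,float).reshape(-1,1,2),k,d)[:,0]
    D=np.c_[u,np.ones(len(u))]@T[:3,:3]; c=-T[:3,:3].T@T[:3,3]
    return c+D*((z-c[2])/D[:,2])[:,None]
def snap(n,name):
    i=vision.camera(n); cv2.imwrite(f"pics/{name}.png",i[...,::-1]); return i
E
python3 - <<'E'
from h import *
a=snap("scene","s0");b=snap("top","t0")
cv2.imwrite("pics/both.png",cv2.resize(np.vstack([a,b])[...,::-1],None,fx=.78,fy=.78))
s=sensors.read_state();print(s)
for n in("scene","top"):
    T=np.array(vision.camera_model(n)["camera_from_world"]);print(n,-T[:3,:3].T@T[:3,3],T[:3,:3].round(2).tolist())
E
```

```text
{'time': 0.1, 'joint_positions': array([ 1.31040824,  0.33275311, -0.06468259,  1.46086343,  0.02160631,
        1.34989375, -0.08850769]), 'joint_vel': array([ 1.49331259e-03, -1.02035262e-03, -4.13664437e-04, -3.72230353e-03,
       -4.39637049e-04,  1.44011279e-04,  7.20931652e-05]), 'joint_torque': array([ 1.60604348e-03, -6.24548650e+01,  2.50683201e-02, -3.90715814e+01,
       -6.13572565e-02,  3.67174158e-02,  6.87718784e-05]), 'ee_pos': array([ 0.14712379, -0.60708126,  0.22186524]), 'eef_rot': array([ 9.92940443e-01,  1.18612411e-01, -1.06307476e-04, -6.01771202e-04]), 'ft_force': array([ 0.14767354, -0.08766776,  0.30731232]), 'torque': array([-0.01409621, -0.01950987,  0.00628143]), 'grip_force': 0.0, 'width': 0.08700351515669051}
scene [1.32991837 0.1711554  0.85213402] [[-0.21, 0.98, 0.01], [0.63, 0.15, -0.76], [-0.75, -0.15, -0.65]]
top [ 4.12177116e-01 -1.09187155e-03  1.27757319e+00] [[0.02, -1.0, 0.01], [-0.99, -0.02, -0.12], [0.12, -0.0, -0.99]]
```

View pics/s0.png

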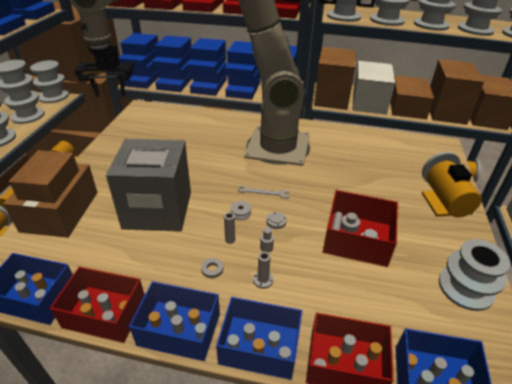

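View pics/t0.png

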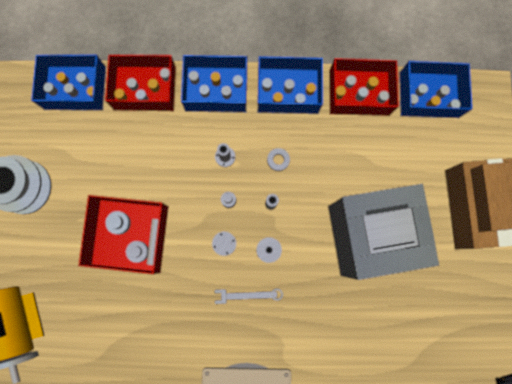

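The scene view shows the bushing, with its wide foot, at about (263,268) and the sleeve at about (230,228). In the top view they are at (225,155) and (271,201), and the box with its flap is at (391,229). Next I'll zoom in and measure.

```bash
python3 - <<'E'
from h import *
a=cv2.imread("pics/s0.png");b=cv2.imread("pics/t0.png")
z=lambda i,x,y,w,h,f:cv2.resize(i[y:y+h,x:x+w],None,fx=f,fy=f,interpolation=cv2.INTER_CUBIC)
c=np.hstack([z(a,235,235,60,60,5),z(b,205,135,40,40,7.5)[:300,:300]]);d=np.hstack([z(b,340,180,100,100,3),z(a,105,135,100,100,3)])
cv2.imwrite("pics/z0.png",np.vstack([c,d]))
print("bore top z.1",cast("top",[[223.7,148]],.1),"scene",cast("scene",[[264,256]],.1))
print("flange",cast("top",[[225,158]],.005),cast("scene",[[263,281]],.005))
# flap: bright quad in top
g=cv2.cvtColor(b,cv2.COLOR_BGR2GRAY);m=np.zeros_like(g);m[195:265,350:430]=(g[195:265,350:430]>130)
n,l,st,ce=cv2.connectedComponentsWithStats(m);k=1+np.argmax(st[1:,4]);cs=cv2.findContours((l==k).astype('u1'),0,1)[0]
q=cv2.minAreaRect(max(cs,key=len));bp=cv2.boxPoints(q);print(q,bp);print(cast("top",bp,.209),cast("top",[q[0]],.209))
print("box edge",cast("top",[[331,203],[422,185],[438,266],[355,278]],.21))
E
```

```text
bore top z.1 [[0.67506194 0.06752967 0.1       ]] scene [[0.67513691 0.06971961 0.1       ]]
flange [[0.66863589 0.06876209 0.005     ]] [[0.68048766 0.07118105 0.005     ]]
((390.4189147949219, 230.51351928710938), (39.291358947753906, 49.31969451904297), 80.53767395019531) [[362.86487 215.18921]
 [411.5135  207.08109]
 [417.97296 245.83783]
 [369.32434 253.94595]]
[[ 0.50311744 -0.25673964  0.209     ]
 [ 0.52363353 -0.36921028  0.209     ]
 [ 0.43593144 -0.38261244  0.209     ]
 [ 0.416308   -0.27091599  0.209     ]] [[ 0.46956455 -0.3195204   0.209     ]]
box edge [[ 0.52925342 -0.18410877  0.21      ]
 [ 0.57483639 -0.39461935  0.21      ]
 [ 0.39112548 -0.42801622  0.21      ]
 [ 0.36257281 -0.23822904  0.21      ]]
```

View pics/z0.png

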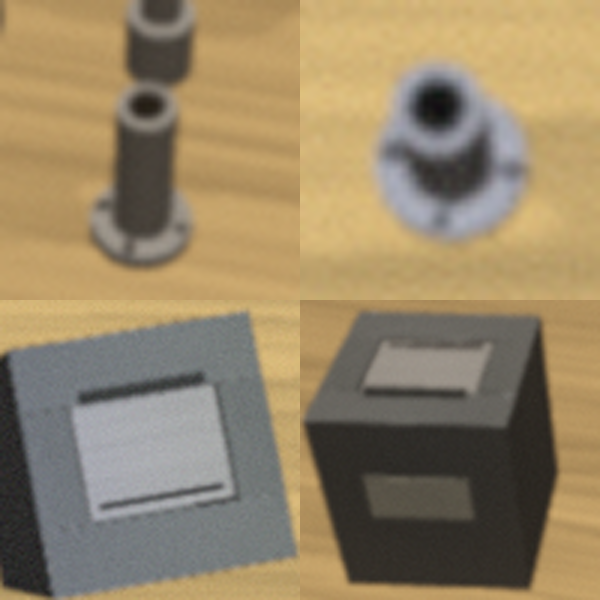

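Both views agree on the bushing: (0.675, 0.069). The flap measures 89 x 113 mm, as expected. Its centre is at about (0.469, -0.320), with the box turned about 0.157 rad. I'll raise and turn the tool first, then travel over the box.

```bash
cat >> h.py <<'E'
from scipy.spatial.transform import Rotation as R
def go(t):
    s=sensors.read_state();q=R.from_quat(s["eef_rot"])
    X=q.as_matrix()[:,0]
    print("t",round(s["time"],2),"pos",s["ee_pos"].round(4),"yaw",np.arctan2(X[1],X[0]).round(4),"w",round(s["width"],4),"grip",round(s["grip_force"],1),"F",s["ft_force"].round(1))
    print("units to go",(q.inv().apply(np.array(t)-s["ee_pos"])/.03).round(2))
E
python3 -m crank '[[[0,0,-1],0.58],[[0,0,-1],0],[[0,0,-0.5],0],[[0,0,0],0]]' 1 && python3 - <<'E'
from h import *
go([.675,.0685,.3])
print("mouth scene",cast("scene",[[133.3,149],[168.3,150],[160,166.7],[126.7,164.3]],.209))
E
```

```text
time: 0.6
ee_pos: [0.1473, -0.6077, 0.2979]
eef_rot: [0.997, 0.078, 0.0, 0.001]
ft_force: [-0.2, 1.1, 0.3]
width: 0.0871
grip_force: 0.0
t 0.6 pos [ 0.1473 -0.6077  0.2979] yaw 0.1569 w 0.0871 grip 0.0 F [-0.2  1.1  0.3]
units to go [ 20.9  -19.51  -0.09]
mouth scene [[ 0.44368668 -0.37676467  0.209     ]
 [ 0.42530219 -0.27225814  0.209     ]
 [ 0.51058917 -0.26332834  0.209     ]
 [ 0.52095379 -0.36038297  0.209     ]]
```

```bash
python3 -m crank '[[[0.5,-0.5,0],0],[[0.9,-0.84,0],0],[[0.9,-0.84,0],0],[[0.9,-0.84,0],0],[[0.9,-0.84,0],0],[[0.9,-0.84,0],0],[[0.9,-0.84,0],0],[[0.9,-0.84,0],0],[[0.9,-0.84,0],0],[[0.9,-0.84,0],0],[[0.9,-0.84,0],0],[[0.9,-0.84,0],0]]' >/dev/null
python3 -m crank '[[[0.9,-0.84,0],0],[[0.9,-0.84,0],0],[[0.9,-0.84,0],0],[[0.9,-0.84,0],0],[[0.9,-0.84,0],0],[[0.9,-0.84,0],0],[[0.9,-0.84,0],0],[[0.9,-0.84,0],0],[[0.9,-0.84,0],0],[[0.5,-0.5,0],0],[[0,0,0],0],[[0,0,0],0]]' >/dev/null
python3 - <<'E'
from h import *
go([.675,.0685,.14])
E
```

```text
t 3.6 pos [0.6264 0.0081 0.2966] yaw 0.1562 w 0.0866 grip 0.0 F [0.2 0.2 0.3]
units to go [ 1.92 -1.74  5.22]
```

```bash
python3 -m crank '[[[0.96,-0.87,0.2],0],[[0.96,-0.87,1],0],[[0,0,1],0],[[0,0,1],0],[[0,0,1],0],[[0,0,1],0],[[0,0,0],0],[[0,0,0],0]]' >/dev/null
python3 - <<'E'
from h import *
go([.675,.0685,.061])
a=snap("scene","s1")
cv2.imwrite("pics/z1.png",cv2.resize(a[170:310,180:340,::-1],None,fx=4,fy=4,interpolation=2))
E
```

```text
t 4.6 pos [0.6761 0.069  0.143 ] yaw 0.1559 w 0.0871 grip 0.0 F [0.1 0.6 0.5]
units to go [-0.04  0.01  2.73]
```

View pics/z1.png

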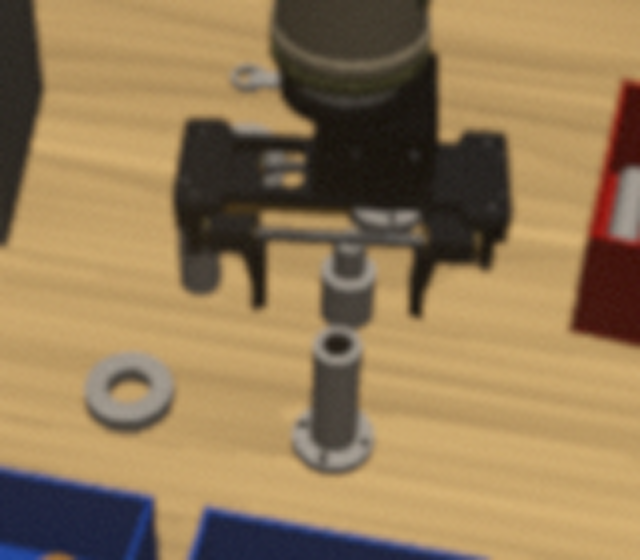

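The fingertips at (259,305) and (416,312) in the crop straddle the bushing's bore at column 337. They are centred and 40 mm above it, so I'll descend and grip.

```bash
python3 -m crank '[[[0,0,0.7],0],[[0,0,0.7],0],[[0,0,0.7],0],[[0,0,0.6],0],[[0,0,0],0],[[0,0,0],0]]' >/dev/null
python3 -m crank '[[[0,0,0],0],[[0,0,0],0],[[0,0,0],0],[[0,0,0],0],[[0,0,0],0],[[0,0,0],0],[[0,0,0],0],[[0,0,0],0]]' 0 35
python3 - <<'E'
from h import *
go([.675,.0685,.3])
E
```

```text
time: 6.4
ee_pos: [0.6755, 0.0698, 0.0605]
eef_rot: [0.997, 0.078, -0.0, -0.0]
ft_force: [0.6, 0.3, -0.7]
width: 0.0309
grip_force: 35.0
t 6.4 pos [0.6755 0.0698 0.0605] yaw 0.157 w 0.0309 grip 35.0 F [ 0.6  0.3 -0.7]
units to go [-0.02  0.04 -7.98]
```

```bash
python3 -m crank '[[[0,0,-0.4],0],[[0,0,-0.8],0],[[0,0,-0.9],0],[[0,0,-1],0],[[0,0,-1],0],[[0,0,-1],0],[[0,0,-1],0],[[0,0,-1],0],[[0,0,-1],0],[[0,0,-0.6],0],[[0,0,0],0],[[0,0,0],0]]' >/dev/null
python3 - <<'E'
from h import *
go([.471,-.319,.32])
E
```

```text
t 7.9 pos [0.6752 0.0694 0.32  ] yaw 0.157 w 0.0307 grip 35.0 F [ 0.4  0.1 -5.9]
units to go [-8.75 11.72  0.02]
```

```bash
python3 -m crank '[[[-0.3,0.4,0],0],[[-0.6,0.8,0],0],[[-0.7,0.95,0],0],[[-0.7,0.95,0],0],[[-0.7,0.95,0],0],[[-0.7,0.95,0],0],[[-0.7,0.95,0],0],[[-0.7,0.95,0],0],[[-0.7,0.95,0],0],[[-0.7,0.95,0],0],[[-0.7,0.95,0],0],[[-0.7,0.95,0],0]]' >/dev/null
python3 -m crank '[[[-0.7,0.9,0],0],[[-0.3,0.4,0],0],[[0,0,0],0],[[0,0,0],0],[[0,0,0],0]]' >/dev/null
python3 - <<'E'
from h import *
go([.471,-.319,.285])
E
```

```text
t 10.03 pos [ 0.4688 -0.3263  0.3216] yaw 0.159 w 0.0304 grip 35.0 F [-0.6 -0.1 -5.5]
units to go [ 0.11 -0.23  1.22]
```

```bash
python3 -m crank '[[[0.1,-0.23,0.3],0],[[0,0,0.6],0],[[0,0,0.3],0],[[0,0,0],0],[[0,0,0],0]]' >/dev/null
python3 - <<'E'
from h import *
go([.471,-.319,.217])
a=snap("scene","s2");b=snap("top","t2")
z=lambda i,x,y,w,h,f:cv2.resize(i[y:y+h,x:x+w,::-1],None,fx=f,fy=f,interpolation=2)
cv2.imwrite("pics/z2.png",np.hstack([z(a,90,80,130,160,3),z(b,320,150,130,160,3)]))
print(proj("scene",[[.471,-.319,.224]]))
E
```

```text
t 10.65 pos [ 0.4701 -0.3206  0.2859] yaw 0.1565 w 0.0306 grip 35.0 F [-0.3 -0.7 -6. ]
units to go [ 0.04 -0.05  2.3 ]
[[146.60689888 152.13636906]]
```

View pics/z2.png

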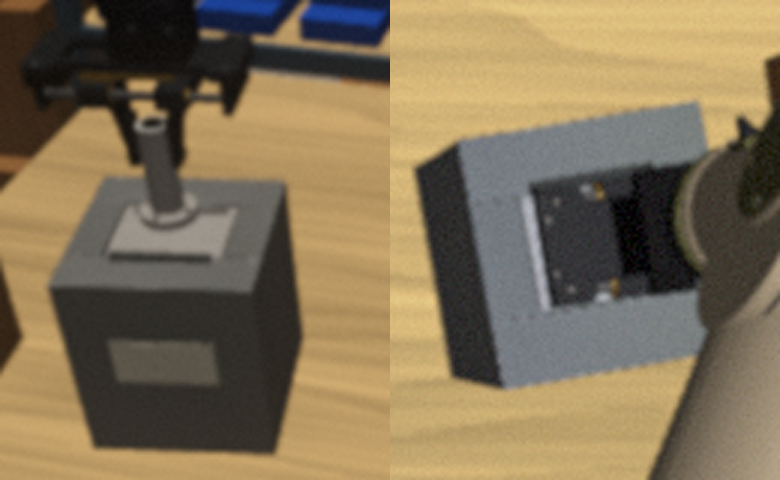

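The scene crop shows the bushing upright, with its flange over the flap at about (168,212), slightly above it and well inside the opening's edges. The top view shows the gripper square with the box. I'll push down in small steps and watch the force.

```bash
python3 -m crank '[[[0.04,-0.04,0.2],0],[[0,0,0.3],0],[[0,0,0.3],0],[[0,0,0.2],0],[[0,0,0],0]]' 
python3 -m crank '[[[0,0,0.25],0],[[0,0,0.25],0],[[0,0,0.25],0],[[0,0,0.25],0],[[0,0,0.2],0],[[0,0,0],0],[[0,0,0],0]]' 
python3 - <<'E'
from h import *
go([.471,-.319,.217])
a=snap("scene","s3")
cv2.imwrite("pics/z3.png",cv2.resize(a[80:240,90:220,::-1],None,fx=3,fy=3,interpolation=2))
E
```

```text
time: 11.38
ee_pos: [0.4704, -0.3191, 0.2549]
eef_rot: [0.997, 0.078, -0.001, -0.0]
ft_force: [-3.5, 0.2, -3.5]
width: 0.0306
grip_force: 35.0
time: 12.25
ee_pos: [0.4708, -0.319, 0.2194]
eef_rot: [0.997, 0.078, -0.0, -0.0]
ft_force: [-1.2, -0.3, -4.8]
width: 0.0305
grip_force: 35.0
t 12.25 pos [ 0.4708 -0.319   0.2194] yaw 0.1568 w 0.0305 grip 35.0 F [-1.2 -0.3 -4.8]
units to go [0.01 0.   0.08]
```

View pics/z3.png

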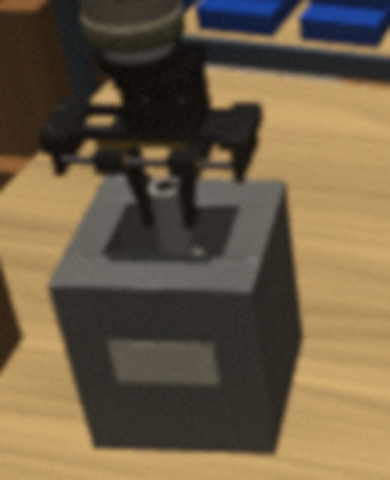

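The bushing is about 51 mm inside the open flap, at about (170,220) in the crop, and still held. I'll release it, wait, then retract.

```bash
python3 -m crank '[[[0,0,0],0],[[0,0,0],0],[[0,0,0],0],[[0,0,0],0],[[0,0,0],0],[[0,0,0],0]]' 1
python3 -m crank '[[[0,0,-0.5],0],[[0,0,-1],0],[[0,0,-1],0],[[0,0,-1],0],[[-0.5,0,-1],0],[[-1,0,0],0],[[-1,0,0],0],[[-1,0,0],0],[[-0.5,0,0],0],[[0,0,0],0],[[0,0,0],0],[[0,0,0],0]]' 
python3 - <<'E'
from h import *
a=snap("scene","s4");b=snap("top","t4")
cv2.imwrite("pics/z4.png",np.hstack([cv2.resize(i[y:y+h,x:x+w,::-1],(390,h*390//w),interpolation=2) for i,x,y,w,h in((a,90,80,200,220),(b,200,120,250,275))])[:600])
E
```

```text
time: 13.05
ee_pos: [0.471, -0.319, 0.2196]
eef_rot: [0.997, 0.078, 0.0, 0.0]
ft_force: [0.7, 0.2, -0.7]
width: 0.0819
grip_force: 0.0
time: 14.55
ee_pos: [0.3533, -0.3373, 0.3544]
eef_rot: [0.997, 0.079, 0.0, -0.0]
ft_force: [-0.6, -0.0, -1.3]
width: 0.0867
grip_force: 0.0
```

View pics/z4.png

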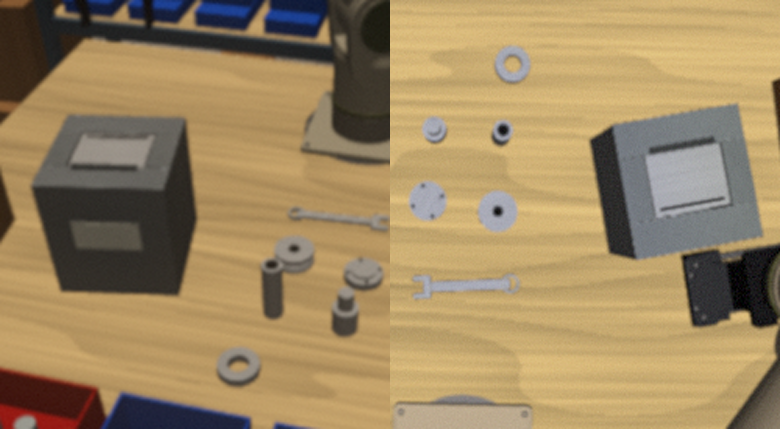

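The flap is shut (left crop (112,152), right (690,180)), and the bushing is gone from view. The sleeve still stands at (272,290), and the gripper is clear of everything.

```bash
python3 -c "
from bench import r
print(r.close_job())"
```

```text
the job is handed in; nothing more can be done
None
```

I pushed the bushing through the flap and released it about half-way in; it dropped into the returns box, the flap sprang shut, the sleeve still stands where it was, and the job was handed in at about 15 s.

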